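# Unload the clamshell test jig into the transport tray

### The arm

A 6-joint arm with a two-finger parallel gripper is mounted at the origin on a cart in front of the work surface, level with it; the furniture and walls round the work are solid. World frame = base frame: x ahead of the robot, y to its left, z up, the work surface at z = 0. Lengths are in mm, angles in rad, forces in N, time in s.
With the tool pointing down it reaches from about 275 to 825 mm from the base axis. Payload 5.2 kg.
Tool frame: the origin (TCP) lies at the very end of the fingers, on their centre line; the grasp point (between the pads) lies 19 mm behind it; z points along the fingers, y is the line along which they close (so a half turn about z gives the same grasp; the last joint's range is limited). The gripper opens to 93 mm and grips with 3 to 60 N. Pads are 15 mm wide; open, the fingers measure 128 mm over their backs; the gripper's body (75 mm by 188 mm) begins 65 mm behind the grasp point.
Start: joints at [0.968, 0.259, 1.535, -0, 1.348, -0.203], TCP at [214.058, 506.64, 218.653] pointing down, gripper open.
Joint ranges: [-3.14, 3.14], [-0.91, 2.08], [0.19, 2.58], [-1.22, 4.36], [0.22, 2.71], [-3.12, 3.12]. Speed limits (rad/s): [2.57, 2.57, 3.14, 3.14, 3.14, 3.14].

### API

Orientations are given as [roll, pitch, yaw] about the fixed x, y, z axes, in that order (R = Rz(yaw) Ry(pitch) Rx(roll)).
In Python, from bench import robot gives the robot as it stands. The module is installed in compiled form; this text tells all that it offers. Calls block until the motion is done:
- robot.move_ptp(position, orientation): joint-space move of the TCP to a pose.
- robot.move_linear(position, ori=None, speed=150, f_stop=None): straight line of the TCP; ori=None keeps the orientation; speed is the mean speed in mm/s. With f_stop (N) it stops when the force on the tool has changed by that much, and returns True; else False.
- robot.move_j(angles): joint-space move.
- robot.move_gripper(opening): opening from 0.0 (shut) to 1.0 (fully open); the grip force is fixed at half the most; returns when the fingers have stopped.
- robot.sleep(seconds).
- robot.inverse_kinematics(position, orientation): joint angles nearest the present ones, or None.
- robot.get_image(name): name is "side" or "top"; returns a dict with "img" (400x640x3 uint8, blue, green, red), "fovy" (degrees; the focal length in pixels is half the picture's height over the tangent of half this angle, whatever the lens; pixels are square), "cx", "cy" (the principal point, pixels), "eye" and "orientation" of the camera in the world. Camera axes: x right, y down, z forward; pixel columns grow to the right and rows downward; lengths in mm; the calibration is good to about 2 mm. A picture is of the moment at which its call begins. There is no depth.
A pose or a line that the arm cannot do raises robot.MotionError and nothing moves.
- robot.hand_in(): hands the job in; it is judged then, once.
Readings, each from a call of its own:
- robot.current_t(): time.
- robot.current_qpos(): joint angles.
- robot.current_joint_vel(): joint speeds.
- robot.current_joint_efforts(): joint torques, N m.
- robot.current_tcp_pos(): TCP position.
- robot.current_eef_rot(): TCP orientation.
- robot.current_contact_force(): force on the tool from outside, world axes, zero at the start.
- robot.current_ft_torque(): the same for the moment, N m.
- robot.current_gripper_width(): opening from 0.0 (shut) to 1.0 (fully open).
- robot.current_finger_force(): force on a finger pad.
Only numpy, scipy, OpenCV 4.12 (cv2) and the standard library are available. Lean on these libraries where they do the work, as an engineer would, in place of code of your own. Each camera call takes 0.05 s, during which the arm holds its last target. There are 200 camera calls.

### The job

The controller module in the clamshell test jig has passed its test. Press the jig's release button without forcing it, so that the lid springs open to its stop, lift the module out by its long sides and set it down on the bench to change your grip; then take it by its two ends and set it upright on the pad of the empty slot in the transport tray, without letting it drop. Leave the lid open, and leave the two modules already in the tray and the tools around where they are.

Things in the scene. Friction and masses are not known exactly. Their poses are not given: they have to be found in the camera images.
- jig: Clamshell test jig: grey painted shell with an opaque lid on an aluminium base, 215 mm deep (x) by 134 mm wide (y), fixed. Origin on the bench top straight below the centre of the nest; +x points to the hinge at the back, -x to the release at the front, z up. Closed, the lid's top is 88 mm above the bench; the walls under the lid end 56 mm up (inner faces at x -60, +66 and y -60, +60).
- nest (a point): Centre of the nest floor, 22 mm above the bench (base plate around it: 14 mm); axes as the jig's. The module's long axis lies along x. Black end blocks at x 34.5 to 50 mm either way, tops 64 mm above the bench, cover the module's ends. Its long sides are free: 40 mm of space beside each, 48 mm wide in x, between corner guides (x 24 to 34 mm either way, tops 32 mm up, 1 mm play).
- lid (a joint): Angle of the lid: 0 to 0.03 closed and latched, about 1.75 rad open at its stop, leaning back a little past upright. A spring opens it by itself in about a second once the hook lets go, and holds it open.
- lid_hinge (a point): Middle of the lid's hinge line, which runs along the jig's y, 76.5 mm behind the nest's centre and 58 mm above the bench. The open lid stands 140 mm up from here, leaning away from the nest; its front edge swings up and back as it opens.
- hook: Steel hook that holds the lid's front edge, between button and lid, 22 mm wide, its top 77 mm above the bench, 35 mm behind the button's axis; it swings up to 8 mm towards the button as this is pressed. Origin on its pivot, 77 mm in front of the nest's centre (jig's -x), 28.5 mm above the bench; at rest its axes are the jig's.
- release: Release button: a grey screw cap 26 mm across on a plunger. Origin on its axis, level with the collar of its black housing: 36 mm above the bench, 112 mm in front of the nest's centre. How far the cap is screwed out differs: its top is 9 to 22 mm above here, to be felt or seen. It goes down 6.5 mm to a stop (spring 1 to 4 N) and frees the lid two thirds down. 6 N is ample; over 35 N forces it.
- unit_center (a point): The controller module to be moved: white moulded block 66 mm long (its x), 40 mm wide (its y) and 46 mm tall (its z, up), 0.11 to 0.23 kg, terminal screws on its top. The point is its centre, 23 mm above its underside. It starts in the nest under the lid, centre 45 mm above the bench, upright, its x along the jig's x.
- slot_free: The tray's empty slot (any of three). Origin: centre of the top of its raised rubber pad (68 by 46 mm, 12 mm above the bench, 8 mm above the tray floor); x along the slot and the module's long axis (either way round), z up. 50 mm wide; the dividers stand 44 mm above the pad: fingers have no room beside the module's long sides. Each end of the module has 38 mm free to a low end wall (18 mm tall).
- tray: Black divided transport tray, 150 mm (x) by 168 mm (y), 56 mm tall over its dividers, fixed to the bench; three slots side by side at y -54, 0 and +54 mm, running along x. Origin: on the bench under the tray's centre, z up. The bench in front of jig and tray, about the robot's centre line, is clear to set the module down.
- done_1: A like module already in the tray, to be left there: origin at the centre of its underside.
- done_2: Another like module already in the tray, to be left there: origin at the centre of its underside.
- torque_wrench: Bystander: torque wrench, 289 mm long and 31 mm tall, lying left of the jig; origin at the centre of its underside.
- spanner_large: Bystander: combination spanner, 173 mm long, lying at the front left; origin at the centre of its underside.
- hex_key: Bystander: hexagon key, 139 by 36 mm, lying in front of the tray; origin at the centre of its underside.
- cutters: Bystander: side cutters, 166 by 77 mm, lying right of the tray's front; origin at the centre of its underside.
- oil_bottle: Bystander: small bottle, 32 mm thick and 96 mm tall, standing between jig and tray, at the back; origin at the centre of its underside.

How it is judged:
By the outcome, as a careful person would: the job done as asked, in the order asked, and still so for the second after the job is handed in, with the robot touching nothing.
It also fails if it takes over 56 s, if anything falls off the work surface, if the arm or the gripper's body presses on something with over 40 N, if the wrist force passes 120 N, or if a joint passes its speed limit or range.

## Working session

There is one attempt and no reset: what is moved stays moved. The work goes in short steps, each a Python script; the robot and the scene stay as the last script left them, time stands still between calls to the robot, and variables do not carry over. Pictures are saved under pics/ and viewed, at most 10 in all, crops included, and the job is handed in when it is done.

```bash
mkdir -p pics; cat > h.py <<'E'
import numpy as np, cv2
from scipy.spatial.transform import Rotation as Ro
from bench import robot
def cam(n):
    d=robot.get_image(n)
    f=200/np.tan(np.radians(d["fovy"])/2)
    o=np.array(d["orientation"],float)
    R=Ro.from_euler('xyz',o).as_matrix() if o.shape==(3,) else (o if o.shape==(3,3) else None)
    return dict(img=d["img"],f=f,cx=d["cx"],cy=d["cy"],eye=np.array(d["eye"],float),R=R)
def ray(c,u,v): return c["R"]@np.array([(u-c["cx"])/c["f"],(v-c["cy"])/c["f"],1])
def onz(c,u,v,z):
    r=ray(c,u,v); return c["eye"]+r*(z-c["eye"][2])/r[2]
def proj(c,p):
    q=c["R"].T@(np.array(p,float)-c["eye"]); return q[:2]/q[2]*c["f"]+[c["cx"],c["cy"]]
E
python3 - <<'E'
from h import *
for n in("top","side"):
    d=robot.get_image(n); print({k:v for k,v in d.items() if k!="img"})
    cv2.imwrite(f"pics/{n}0.png",d["img"])
print(robot.current_t(),robot.current_eef_rot())
E
```

```text
{'fovy': 55.478339118117326, 'cx': 320.67972580826813, 'cy': 196.72531119758034, 'eye': array([ 393.47823144,  -13.86338852, 1378.00782743]), 'orientation': array([-3.05532642,  0.00386787, -1.56556354])}
{'fovy': 50.92924732818789, 'cx': 314.70479139108954, 'cy': 207.68207356439984, 'eye': array([538.95059986, 866.8978043 , 852.86592636]), 'orientation': array([-2.28950540e+00, -1.59460553e-03, -3.14036793e+00])}
0.1 [-3.13999254e+00 -3.31777675e-04  2.74175237e+00]
```

View pics/top0.png

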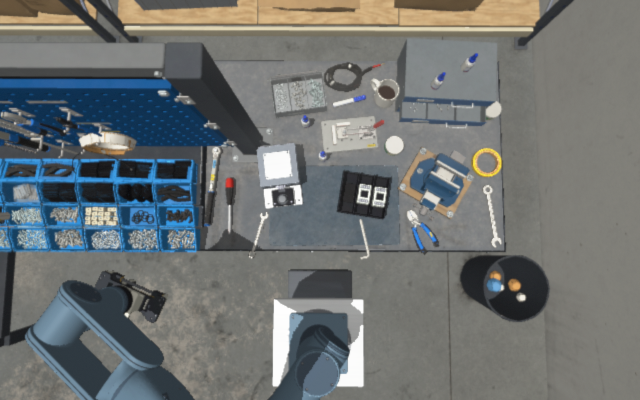

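View pics/side0.png

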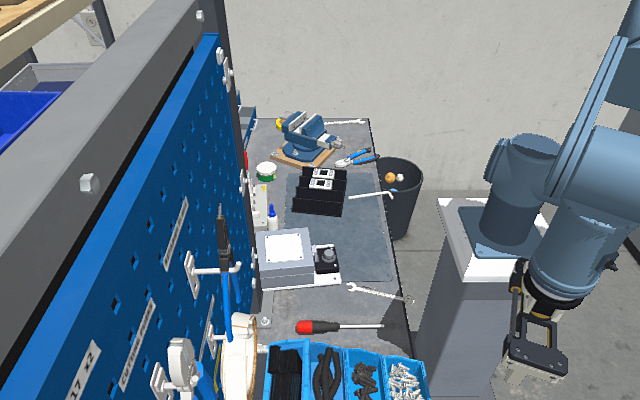

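The top view shows the jig lid at about (280,163), the button at (284,197) and the tray at (366,195). The left slot, towards +y, is the empty one. Next I'll zoom in on both views.

```bash
python3 - <<'E'
import cv2,numpy as np
t=cv2.imread("pics/top0.png")[135:235,240:400]; s=cv2.imread("pics/side0.png")[155:305,240:400]
a=cv2.resize(t,(800,500),interpolation=cv2.INTER_CUBIC)
cv2.imwrite("pics/t1.png",a)
cv2.imwrite("pics/s1.png",cv2.resize(s,(640,600),interpolation=cv2.INTER_CUBIC))
E
```

```text
(no output)
```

View pics/t1.png

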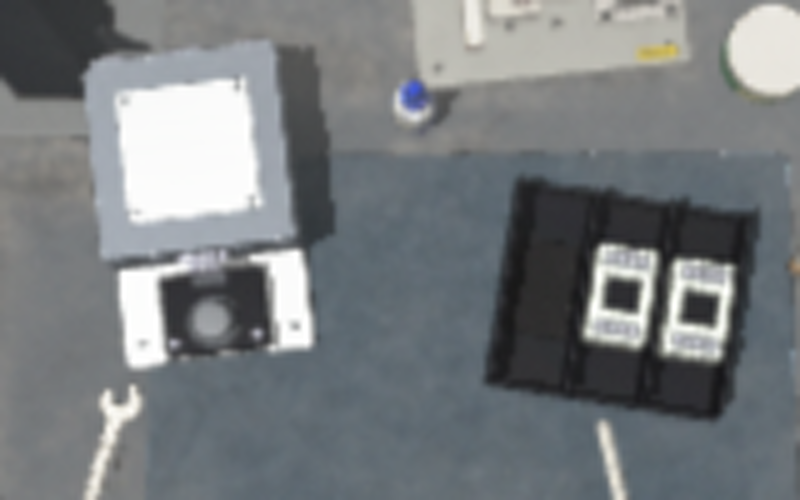

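View pics/s1.png

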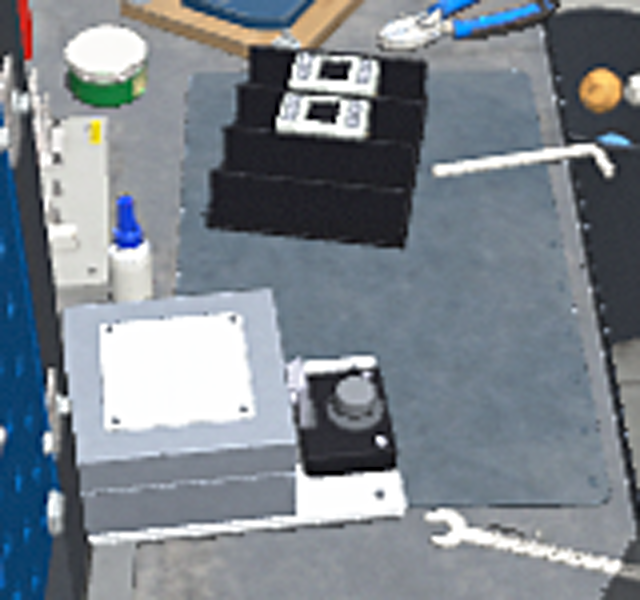

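The zoomed crops show these features:
- **Lid, top crop:** corners at (88,57), (275,40), (298,245) and (103,260).
- **Button:** (211,320) in the top crop, with the cap top at (357,388) in the side crop.
- **Tray rim, top crop:** (520,180), (757,212), (722,418) and (488,383).

The left slot is empty.

```bash
python3 - <<'E'
from h import *
c=cam("top"); s=cam("side")
T=lambda u,v:((u+.5)/5-.5+240,(v+.5)/5-.5+135)
S=lambda u,v:((u+.5)/4-.5+240,(v+.5)/4-.5+155)
def tri(a,b):
    r1=ray(c,*T(*a)); r2=ray(s,*S(*b)); k=np.linalg.lstsq(np.c_[r1,-r2],s["eye"]-c["eye"],rcond=None)[0]
    p,q=c["eye"]+k[0]*r1,s["eye"]+k[1]*r2; return (p+q)/2,np.linalg.norm(p-q)
np.set_printoptions(precision=1,suppress=True)
P=[onz(c,*T(*p),88)[:2] for p in((88,57),(275,40),(298,245),(103,260))]
print("lid",P,np.mean(P,0),[np.linalg.norm(P[i]-P[i-1]) for i in range(4)])
B=[onz(c,*T(*p),14)[:2] for p in((127,368),(313,346))]; print("basefront",B,np.linalg.norm(B[1]-B[0]))
Q=[onz(c,*T(*p),56)[:2] for p in((520,180),(757,212),(722,418),(488,383))]
print("tray",Q,np.mean(Q,0),[np.linalg.norm(Q[i]-Q[i-1]) for i in range(4)])
# label white plate centre on lid
print("button top/side",tri((211,320),(357,389)))
print("button z50",onz(c,*T(211,320),50))
for n,v in(("lid front",P[3]-P[2]),("lid R",P[2]-P[1]),("lid L",P[3]-P[0]),("base",B[0]-B[1]),("tray bk",Q[0]-Q[1]),("tray fr",Q[3]-Q[2]),("tray L",Q[0]-Q[3]),("tray R",Q[1]-Q[2])):
    print(n,np.degrees(np.arctan2(v[1],v[0])))
# white modules' tops
h=c["img"].copy(); m=((h.min(2)>150)*255).astype(np.uint8)
n,l,st,ce=cv2.connectedComponentsWithStats(cv2.morphologyEx(m,cv2.MORPH_CLOSE,np.ones((3,3))))
for i in range(1,n):
    if 50<st[i,4]<2000 and 240<ce[i,0]<400 and 130<ce[i,1]<240:
        r=cv2.minAreaRect(np.argwhere(l==i)[:,::-1].astype(np.float32)); print(st[i],ce[i],onz(c,*r[0],58),r[2])
E
```

```text
lid [array([679.4, 211.4]), array([691.9,  82.6]), array([549.7,  65.3]), array([538.7, 198.4])] [614.9 139.4] [np.float64(141.32000492521746), np.float64(129.4085062056187), np.float64(143.28862398314763), np.float64(133.544612525956)]
basefront [array([469.1, 191.8]), array([485.6,  58.3])] 134.53746075521897
tray [array([600.2, -88.1]), array([ 578.3, -254.1]), array([ 434.1, -228.3]), array([457.5, -65.9])] [ 517.5 -159.1] [np.float64(144.37143381350108), np.float64(167.4049221002139), np.float64(146.55496573434337), np.float64(164.0894521028935)]
button top/side (array([501.4, 127.5,  54.8]), np.float64(1.4359443362710833))
button z50 [501.  128.1  50. ]
lid front 94.70196440453348
lid R -173.064755511428
lid L -174.71658328193763
base 97.04676888164444
tray bk 82.49512065288823
tray fr 81.77280687065559
tray L -8.862390221485882
tray R -10.144256156381946
[ 321  116   57   37 1639] [347.9 133.8] [ 731.4 -106.6   58. ] 84.2894058227539
[385 136  19  18 268] [394.1 144.5] [ 693.5 -265.5   58. ] 90.0
[ 257  143   46   66 1900] [278.1 171.1] [580.6 139.   58. ] 81.57302856445312
[357 184  14  20 185] [363.8 193.6] [ 519.2 -158.6   58. ] 8.746162414550781
[373 187  14  20 176] [379.2 196.5] [ 509.6 -212.8   58. ] 7.125016689300537
[254 212  15  34 121] [260.2 226. ] [399.  206.4  58. ] 22.47943687438965
```

```bash
cat >> h.py <<'E'
pi=np.pi
JY=0.105; TY=-0.155
jx=np.array([np.cos(JY),np.sin(JY)])
E
python3 - <<'E'
from h import *
np.set_printoptions(precision=2,suppress=True)
b=np.array([501.2,127.8])-3*jx
o=[pi,0,JY-pi]
print(robot.inverse_kinematics([*b,150],o),robot.inverse_kinematics([*b,150],[pi,0,JY]))
robot.move_gripper(0)
robot.move_ptp([*b,110],o); print(robot.current_qpos())
robot.move_linear([*b,64],speed=100)
z=64; robot.sleep(.2)
hit=robot.move_linear([*b,38.5],speed=12,f_stop=5)
print(hit,robot.current_tcp_pos(),robot.current_contact_force())
robot.sleep(.3)
c=cam("top"); cv2.imwrite("pics/t2.png",c["img"][100:240,240:400]); print(robot.current_tcp_pos(),robot.current_contact_force(),robot.current_t())
E
```

```text
[ 0.03  0.25  1.72  0.    1.17 -1.64] [ 0.03  0.25  1.72 -0.    1.17  1.5 ]
[ 0.03  0.3   1.77  0.    1.07 -1.64]
True [498.26 127.5   47.05] [ 0.08 -0.66  4.6 ]
[498.24 127.49  47.01] [-0.15 -0.55  5.44] 5.9417
```

```bash
python3 - <<'E'
from h import *
robot.sleep(.6)
print(robot.current_contact_force())
c=cam("top"); s=cam("side")
A=cv2.resize(c["img"][110:230,240:400],(640,480)); cv2.imwrite("pics/t3.png",A)
cv2.imwrite("pics/s3.png",s["img"])
i=np.hstack([cv2.resize(c["img"][110:230,250:350],(375,450)),cv2.resize(s["img"][155:305,235:375],(420,450))]); cv2.imwrite("pics/c3.png",i)
E
```

```text
[-0.45044847 -0.56836786  5.51466049]
```

View pics/c3.png

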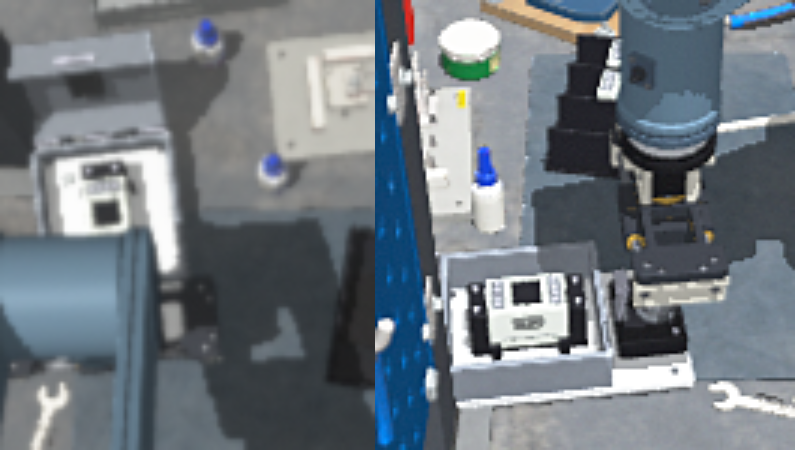

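The lid is open and the module is visible in the nest. Now I'll retract to the side and locate the module.

```bash
python3 - <<'E'
from h import *
p=robot.current_tcp_pos()
robot.move_linear([p[0]-15,p[1],170],speed=200)
robot.move_ptp([400,-60,220],[pi,0,JY-pi])
robot.move_gripper(62/93)
print(robot.current_t())
c=cam("top"); s=cam("side")
cv2.imwrite("pics/t4f.png",c["img"]); cv2.imwrite("pics/s4f.png",s["img"])
i=np.hstack([cv2.resize(c["img"][140:220,250:320],(394,450),interpolation=cv2.INTER_CUBIC),cv2.resize(s["img"][220:300,245:315],(394,450),interpolation=cv2.INTER_CUBIC)]); cv2.imwrite("pics/c4.png",i)
E
```

```text
9.3583
```

View pics/c4.png

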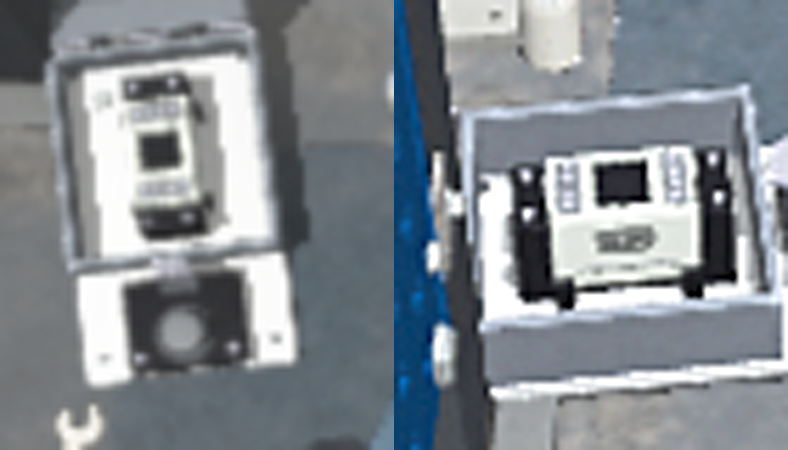

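In this view the module's black top label is centred at (160,151) in the left (top) half and at (622,182) in the right (side) half. The outer edges of the end blocks are at (156,76) and (174,236).

```bash
python3 - <<'E'
from h import *
np.set_printoptions(precision=2,suppress=True)
c=cam("top"); s=cam("side"); k=5.625
T=lambda u,v:((u+.5)/k-.5+250,(v+.5)/k-.5+140)
S=lambda u,v:((u-394+.5)/k-.5+245,(v+.5)/k-.5+220)
print("centre",onz(c,*T(160,151),68),onz(s,*S(622,182),68))
a,b=onz(c,*T(156,76),64),onz(c,*T(174,236),64); d=a-b; print(a,b,(a+b)/2,np.linalg.norm(d),np.arctan2(d[1],d[0]))
bt=onz(c,*T(183,333),53); print("button",bt,bt[:2]+112*jx)
# dark label centroid
g=cv2.cvtColor(c["img"],cv2.COLOR_BGR2GRAY)
m=(g[160:173,271:285]<90).astype(np.uint8); n,l,st,ce=cv2.connectedComponentsWithStats(m); print(st,[onz(c,x+271,y+160,68) for x,y in ce])
E
```

```text
centre [611.91 140.89  68.  ] [613.52 140.19  68.  ]
[659.79 144.55  64.  ] [559.45 131.9   64.  ] [609.62 138.23  64.  ] 101.13324008375267 0.12548559609082907
button [500.14 126.65  53.  ] [611.52 138.39]
[[  0   0  14  13 148]
 [  4   4   7   6  34]] [array([613.78, 143.05,  68.  ]), array([611.88, 141.51,  68.  ])]
```

```bash
sed -i 's/JY=0.105/JY=0.112/' h.py; python3 - <<'E'
from h import *
np.set_printoptions(precision=2,suppress=True)
n=[612,140.2]; o=[pi,0,JY-pi]
robot.move_ptp([*n,190],o)
robot.move_linear([*n,80],speed=150)
print(robot.move_linear([*n,31],speed=60,f_stop=6),robot.current_tcp_pos(),robot.current_contact_force())
robot.move_gripper(0)
print(robot.current_gripper_width()*93,robot.current_finger_force(),robot.current_contact_force(),robot.current_t())
E
```

```text
False [612.36 140.2   31.32] [1.47 0.07 0.13]
40.12288201895935 29.95059907436371 [-0.62  3.99  3.08] 13.025
```

```bash
python3 - <<'E'
from h import *
np.set_printoptions(precision=2,suppress=True)
p=robot.current_tcp_pos(); o=[pi,0,TY-pi]
robot.move_linear([p[0],p[1],60],speed=50)
print(robot.current_gripper_width()*93,robot.current_contact_force())
robot.move_linear([p[0],p[1],150],speed=150)
robot.move_ptp([400,25,120],o)
robot.move_linear([400,25,25],speed=120)
robot.sleep(.2)
print(robot.move_linear([400,25,6],speed=15,f_stop=3),robot.current_tcp_pos(),robot.current_contact_force(),robot.current_gripper_width()*93)
robot.move_gripper(62/93)
robot.move_linear([400,25,90],speed=150)
print(robot.current_t())
robot.move_ptp([320,25,200],[pi,0,TY-pi/2])
robot.move_gripper(1.0)
c=cam("top"); s=cam("side"); print(robot.current_t(), proj(c,[400,25,46]),proj(s,[400,25,46]))
i=np.hstack([cv2.resize(c["img"][150:250,270:400],(520,400)),cv2.resize(s["img"][200:300,260:330],(280,400))]); cv2.imwrite("pics/c5.png",i)
E
```

```text
39.86665972440068 [-0.89  0.96 -1.59]
True [399.94  25.03   9.28] [-0.93  0.56  4.1 ] 39.76066307341488
18.8583
23.525 [311.03 227.68] [364.71 226.88]
```

View pics/c5.png

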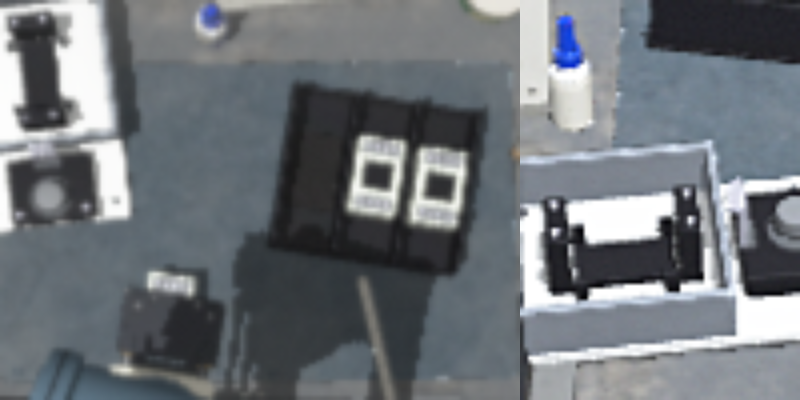

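The module stands upright on the bench, with its far end visible at (172,283). The nest is empty and the tray is untouched. Next I'll regrip by the ends.

```bash
python3 - <<'E'
from h import *
np.set_printoptions(precision=2,suppress=True)
o=[pi,0,TY-pi/2]
robot.move_ptp([400,25,90],o)
print(robot.move_linear([400,25,9],speed=80,f_stop=8),robot.current_tcp_pos())
robot.move_gripper(0)
print(robot.current_gripper_width()*93,robot.current_finger_force())
robot.move_linear([400,25,130],speed=120)
print(robot.current_gripper_width()*93,robot.current_contact_force())
robot.move_ptp([526.7,-105.3,130],o)
print(robot.current_t(),robot.current_tcp_pos(),robot.current_eef_rot())
c=cam("top"); s=cam("side")
cv2.imwrite("pics/c6.png",np.hstack([cv2.resize(c["img"][150:250,300:400],(400,400)),cv2.resize(s["img"][150:250,260:360],(400,400))]))
E
```

```text
False [400.43  24.9    9.41]
65.51189020946427 29.996144771575928
65.60565632718182 [ 0.47 -0.79 -1.95]
27.7583 [ 525.32 -104.41  128.9 ] [ 3.14  0.   -1.73]
```

View pics/c6.png

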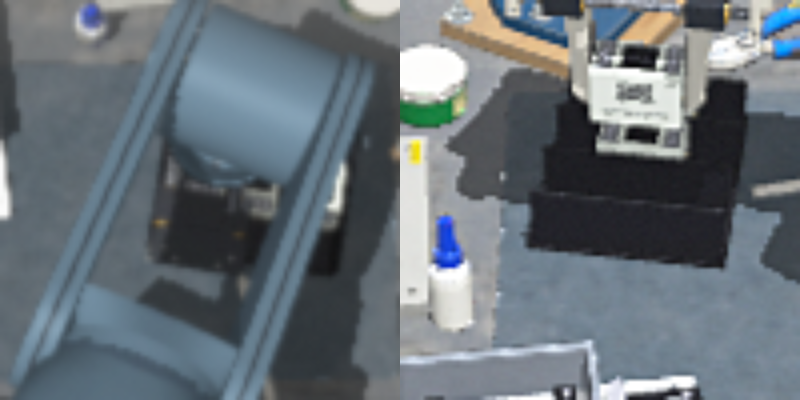

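The module is held upright over the left slot, so I'll lower it with a force guard.

```bash
python3 - <<'E'
from h import *
np.set_printoptions(precision=2,suppress=True)
p=[526.7,-105.3]
robot.move_linear([*p,75],speed=100); robot.sleep(.2)
print(robot.current_tcp_pos())
h=robot.move_linear([*p,30],speed=40,f_stop=5); print(h,robot.current_tcp_pos(),robot.current_contact_force())
if not h:
    robot.sleep(.2)
    h=robot.move_linear([*p,17],speed=12,f_stop=3); print(h,robot.current_tcp_pos(),robot.current_contact_force(),robot.current_t())
E
```

```text
[ 527.23 -105.5    75.78]
False [ 526.96 -105.38   30.3 ] [ 0.67  0.02 -2.01]
True [ 526.61 -105.25   21.16] [-0.57  0.58  4.17] 30.975
```

It made contact at the expected height (21.2 mm against 21.4 mm), so I'll release, retract and check.

```bash
python3 - <<'E'
from h import *
p=[526.6,-105.2]
robot.move_gripper(82/93)
robot.move_linear([*p,150],speed=100)
robot.move_ptp([330,150,220],[pi,0,TY-pi/2])
c=cam("top"); s=cam("side"); print(robot.current_t())
cv2.imwrite("pics/c7.png",np.hstack([cv2.resize(c["img"][140:240,250:400],(480,320)),cv2.resize(s["img"][155:305,240:390],(320,320))]))
E
```

```text
37.775
```

View pics/c7.png

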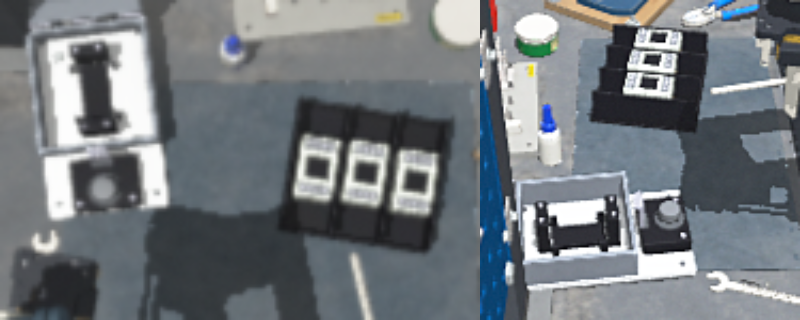

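All three modules stand in line at (319,168), (366,172) and (416,180). The lid is open and the surroundings are undisturbed.

```bash
python3 -c "
from h import *
print(robot.current_contact_force(),robot.hand_in())"
```

```text
the job is handed in; nothing more can be done
[-0.2122699  0.3119657  0.4823646] None
```

The job is done and handed in: the button was pressed at about 5.5 N, the lid is open, and the module, regripped on the bench, stands upright in the empty slot, with nothing else seen to have moved; robot time was about 38 s.

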